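# Put the loose cleaner blocks away in the child-safe tub

### The arm

A 7-joint arm with a two-finger parallel gripper is mounted at the origin on a cart in front of the work surface, level with it; the furniture and walls round the work are solid. World frame = base frame: x ahead of the robot, y to its left, z up, the work surface at z = 0. Lengths are in m, angles in degrees, forces in N, time in s.
With the tool pointing down it reaches from about 0.4 to 0.9 m from the base axis. Payload 5.6 kg.
Tool frame: the origin (TCP) lies on the centre line of the jaws, within the pads' length; the fingertips stand 25 mm ahead of it and the grasp point (between the pads) lies 6 mm ahead of it; y points along the fingers, z is the direction in which the jaws open and shut, and the axes are right-handed (so a half turn about y gives the same grasp; the last joint's range is limited). The gripper opens to 92 mm and grips with 3 to 60 N. Pads are 20 mm wide; open, the fingers measure 128 mm over their backs; the gripper's body (75 mm by 189 mm) begins 69 mm behind the grasp point.
Start: joints at [-78.037, 26.786, -0.665, 91.828, 0.344, 61.387, -3.226], TCP at [0.162, 0.629, 0.24] pointing down, gripper open.
Joint ranges: [-144.91, 144.91], [-17.63, 115.5], [-89.93, 88.59], [15.96, 139.68], [-74.01, 254.01], [8.47, 105.57], [-167.45, 167.45]. Speed limits (degrees/s): [147.25, 147.25, 180, 180, 180, 180, 180].

### API

Orientations are given as [roll, pitch, yaw] about the fixed x, y, z axes, in that order (R = Rz(yaw) Ry(pitch) Rx(roll)).
In Python, from rig import manip, cams, job_done, trace gives the robot as it stands. The module is installed in compiled form; this text tells all that it offers.
- The arm moves only by the shell command python3 -m inch 'ROWS' [FORCE]. ROWS is JSON, a list of rows, each a list of 3 entries, a list of its own where there are three numbers: the opening, from 0 (shut) to 1 (fully open), then the shift along the world's x, y, z in mm, then the turn about the world's z in degrees. A call has 1 to 20 rows; each row is the pose to reach, as a shift and turn from the pose commanded when the call began; what a row does not reach only later rows make up. A row lasts 1/8 s, in which the tool goes at most 62.5 mm and 10.7 degrees, less where a joint would pass 70% of its speed; a pose out of reach is approached as far as the arm can. A call with a gripper value outside its range is refused whole. The fingers move at their own pace and stop on an object; FORCE is the grip in N (left out, the last holds). Time passes only in rows, so rows that repeat a pose let the fingers close. It gives the time, the measured TCP pose, the force and the opening at its end, in the units of the state.
- manip.sense(): the state, without advancing time (a new reading comes with each control period).
- cams.get_image(name): name is "scene" or "top" or "wrist"; returns a dict with "pixels" (400x640x3 uint8, red, green, blue), "z_map" (400x640 float32, m along the optical axis (not along the pixel's ray), 0 where there is no reading), "intrinsics" (3x3 intrinsics, pixels), "world_to_cam" (4x4, takes a point from world to camera coordinates). Camera axes: x right, y up, looking along -z (the intrinsics and any distortion apply to the point x, -y, -z); pixel columns grow to the right and rows downward; lengths in m; the calibration is good to about 2 mm. A picture is of the moment at which its call begins.
- job_done(): hands the job in, once; it reports no verdict.
Trained networks look in a picture, given as the dict that the camera call returned (one of the last four; its "shot" number tells which), for a name from the list of things; names that differ only in an ending like _2 or _b are one class to them, and where a whole thing is asked for, a point or a joint stands for the part that bears it (a point fixed in the world has none). Each returns a list of dicts, best first, with "confidence" (0 to 1); they miss things now and then, are a little off and sometimes report something else, mostly with a low value. They report only what shows in the picture. A call takes as long as a camera call. They do not tell look-alikes from the thing itself.
- trace(target, picture): "region" (400x640 bool, what is visible of it) and "extent" ([left, top, right, bottom] in pixels, round what is visible of it).
The state is a dict: "time": time; "joint_positions": joint angles; "dq": joint speeds; "joint_efforts": joint torques, N m; "tcp_pos": TCP position; "tcp_rot": TCP orientation; "force": force on the tool from outside, world axes, zero at the start; "torque": the same for the moment, N m; "width": finger opening in m.
Only numpy, scipy, OpenCV 4.12 (cv2) and the standard library are available. Lean on these libraries where they do the work, as an engineer would, in place of code of your own. Each camera call takes 0.05 s, during which the arm holds its last target. There are 200 camera calls.

### The job

Dishwasher cleaner blocks have been left lying on the worktop where a child could take them. Stand the child-resistant tub on the clamping board, slide the jaw up to clamp it, take its push-and-turn cap off, put every block inside and, with the tub still clamped, turn the cap home until it locks again. Then slide the jaw all the way back and stand the locked tub upright in its tray, leaving the measuring cup and the honey jar alone.

Things in the scene. Friction and masses are not known exactly. Their poses are not given: they have to be found in the camera images.
- tub: White plastic tub, 0.3 kg. Square body 114 x 114 mm with rounded corners, 78 mm tall, then a round neck to the rim at 104 mm; walls 4 mm; blank labels on its +x and -x sides. Origin: centre of its underside; z up, x and y square to the sides. It starts standing in the tray, empty, the cap locked on. Locked, the cap carries the tub when lifted by the bar.
- tub_rim (a point): Centre of the tub's round mouth (84 mm across), level with the rim, 104 mm above the tub's origin. To close: set the cap on with its bar 45 degrees anticlockwise of a locked direction (within 15); its origin then rests 87 mm above the tub's. Press down until it is 79.5 mm above (14 N), turn 45 degrees clockwise to the stop, let it rise: locked when it is up at 85 mm.
- cap: Grey push-and-turn cap, 116 mm across, 0.12 kg, open below; may be set down on its skirt. Origin: centre of the skirt's lower edge; flat top plate at 33 mm. Four lugs inside the skirt hook under four ears on the tub's neck. Locked: origin 85 mm above the tub's, bar parallel to a side of the tub (0, 90, 180 or 270 degrees, play 2 degrees); a sprung liner holds it up in the notches with 6 N.
- cap_bar (a point): Middle of the top of the cap's grip bar, 56 mm above the cap's origin; the bar is 78 mm long (cap's x), 24 mm wide (y), 23 mm high. To open: press the cap down 5.5 mm (14 N; hard stop at 6.5 mm), keep it down, turn it anticlockwise seen from above by 45 degrees (unlocked from 25 to 65), lift it straight off.
- board: White one-hand clamping board fixed to the worktop, 310 x 136 mm, top face 16 mm above the worktop. Origin: on the worktop; z up, x points from the sliding jaw to the fixed jaw. The fixed jaw's face, 128 mm wide and 64 mm high, is at x = +118 mm and looks to -x.
- board_seat (a point): Point on the board's top face under the centre of the clamped tub: 61 mm along +x from the board's origin, 57 mm from the fixed jaw.
- jaw (a joint): Position of the sliding jaw along the board's +x, in m: 0 fully back (160 mm between the jaws), 0.070 fully forward. It meets a tub that stands square against the fixed jaw at 0.046. A stiff guide: it takes about 14 N to move and stays where it is left.
- jaw_grip (a point): Middle of the top of the black upright handle on the sliding jaw's carriage; the handle is 26 mm thick along the board's x, 34 mm along y, 60 mm tall above the carriage, its top 94 mm above the worktop; it moves with the jaw.
- tray: Low square aluminium tray fixed to the worktop, 168 x 168 mm outside, 162 mm inside, floor 4 mm thick, rim 18 mm high. Origin: on the worktop under its centre; z up.
- block0: Two-layer cleaner block (white below, grey above), 60 (x) x 36 (y) x 22 mm (z), 55 g, lying flat on the worktop. Origin: centre of its underside. Two to four of the four blocks are present.
- block1: Two-layer cleaner block (white below, grey above), 60 (x) x 36 (y) x 22 mm (z), 55 g, lying flat on the worktop. Origin: centre of its underside. Two to four of the four blocks are present.
- block2: Two-layer cleaner block (white below, grey above), 60 (x) x 36 (y) x 22 mm (z), 55 g, lying flat on the worktop. Origin: centre of its underside. Two to four of the four blocks are present.
- block3: Two-layer cleaner block (white below, grey above), 60 (x) x 36 (y) x 22 mm (z), 55 g, lying flat on the worktop. Origin: centre of its underside. Two to four of the four blocks are present.
- measuring_cup: Small red plastic measuring cup, 60 x 121 x 34 mm, to be left alone. Origin: centre of its underside.
- honey: Honey jar, 62 mm across, 118 mm tall, to be left alone. Origin: centre of its underside.
Things that resemble listed ones, but are neither listed nor needed, are in the scene too. What is shaped like the block2 but pink or yellow is not meant. What is shaped like the block3 but green is not meant.

How it is judged:
By the outcome, as a careful person would: the job done as asked, in the order asked, and still so for the second after the job is handed in, with the robot touching nothing.
Of block0, block1, block2, block3 only 2 to 4 are there at a start; the rules pass over those that are not, and their reading is None.
At some moment in a run one of block0, block1, block2, block3 may be knocked a few centimetres aside while the robot is not near it.
Once in a run the grip may slacken for a moment while it holds something.
It also fails if it takes over 210 s, if anything falls off the work surface, if the arm or the gripper's body presses on something with over 40 N, if the wrist force passes 120 N, or if a joint passes its speed limit or range.

## Working session

There is one attempt and no reset: what is moved stays moved. The work goes in short steps, Python scripts to look and compute and a shell command to move; the robot and the scene stay as the last step left them, time stands still between calls to the robot, and variables do not carry over. Pictures are saved under pics/ and viewed, on a budget of 14 in all, crops included, one or two more only if the job needs it, and the job is handed in when it is done.

```bash
mkdir -p pics; cat > h.py <<'E'
import numpy as np, cv2
from rig import manip, cams, job_done, trace
def shot(n,fn=None):
    p=cams.get_image(n)
    if fn: cv2.imwrite('pics/'+fn,p['pixels'][:,:,::-1])
    return p
def cloud(p):
    z=p['z_map'];K=p['intrinsics'];h,w=z.shape
    u,v=np.meshgrid(np.arange(w),np.arange(h))
    c=np.stack([(u-K[0,2])/K[0,0]*z,-(v-K[1,2])/K[1,1]*z,-z,np.ones_like(z)],-1)
    W=c@np.linalg.inv(p['world_to_cam']).T
    W[z==0]=np.nan
    return W[...,:3]
E
python3 - <<'E'
from h import *
np.set_printoptions(precision=4,suppress=True)
print({k:np.round(v,3) for k,v in manip.sense().items()})
for n in ['top','scene']:
    p=shot(n,n+'0.png');W=cloud(p);print(n,p['intrinsics'].tolist(),'cam',np.linalg.inv(p['world_to_cam'])[:3,3])
    for t in ['tub','cap','board','jaw','tray','block0','measuring_cup','honey']:
        for r in trace(t,p):
            q=W[r['region']];q=q[~np.isnan(q[:,0])]
            if len(q)==0: continue
            top=np.percentile(q[:,2],95);s=q[q[:,2]>top-.008]
            rect=cv2.minAreaRect((s[:,:2]*1000).astype(np.float32))
            print(t,round(r['confidence'],2),[int(x) for x in r['extent']],'top',round(top,4),'rect',np.round(rect[0],1),np.round(rect[1],1),round(rect[2],1),'col',np.median(p['pixels'][r['region']],0))
E
```

```text
{'time': np.float64(0.0), 'joint_positions': array([-78.038,  26.837,  -0.664,  91.881,   0.344,  61.387,  -3.228]), 'dq': array([-0.027,  0.084, -0.038, -0.051,  0.037,  0.073, -0.068]), 'joint_efforts': array([  0.001, -52.057,  -0.012, -24.375,  -0.057,   0.017,   0.   ]), 'tcp_pos': array([0.162, 0.629, 0.239]), 'tcp_rot': array([-90.103,  -0.008, -14.433]), 'force': array([-0.337,  0.642, -0.003]), 'torque': array([-0.003, -0.029, -0.015]), 'width': np.float64(0.092)}
top [[494.50170840199274, 0.0, 316.3742619733873], [0.0, 494.50170840199274, 204.07515289140846], [0.0, 0.0, 1.0]] cam [-0.001  -0.1854  1.6671]
cap 0.67 [194, 179, 227, 214] top 0.1446 rect [487.5 326.7] [25.4 77.7] 76.1 col [129.  127.  135.5]
board 0.71 [251, 141, 274, 170] top 0.036 rect [712.4 240.2] [114.1  59.8] 1.1 col [146.  65.  45.]
board 0.6 [282, 159, 332, 246] top 0.0647 rect [589.1  23.8] [263.9 124.7] 3.4 col [195. 188. 189.]
board 0.2 [194, 189, 237, 226] top 0.0954 rect [458.3 315.6] [ 57.8 124.2] 29.6 col [167. 165. 161.]
jaw 0.91 [280, 203, 323, 237] top 0.0891 rect [470.9  17.3] [28.5 31.6] 11.
[... 2025 characters left out ...]
7, 192] top 0.0344 rect [705.9 228.7] [ 63.9 107.9] 57.0 col [174.  80.  51.]
block0 0.67 [298, 290, 329, 313] top 0.0233 rect [ 348.4 -267.2] [38.7 59.2] 70.9 col [ 50. 160.  75.]
block0 0.63 [342, 269, 356, 294] top 0.0232 rect [ 466.5 -256.7] [60.7 34.8] 53.9 col [144. 141. 147.]
block0 0.63 [365, 305, 385, 331] top 0.0235 rect [ 452.8 -384.9] [59.3 35.9] 20.2 col [144. 141. 146.]
block0 0.61 [325, 329, 355, 347] top 0.0234 rect [ 334.7 -392.8] [38.1 59.1] 49.7 col [ 49. 160.  74.]
measuring_cup 0.65 [309, 176, 334, 191] top 0.0343 rect [696.6 230.1] [62.5 89.9] 45.4 col [173.  79.  51.]
honey 0.76 [294, 140, 308, 175] top 0.1173 rect [698.  404.8] [49.9 47.2] 77.4 col [197.  138.5  34. ]
```

```bash
python3 -c "
import cv2
a=cv2.imread('pics/top0.png')[115:325,170:450];cv2.imwrite('pics/top0c.png',cv2.resize(a,None,fx=2.8,fy=2.8,interpolation=2))
a=cv2.imread('pics/scene0.png')[120:370,220:480];cv2.imwrite('pics/scene0c.png',cv2.resize(a,None,fx=2.4,fy=2.4,interpolation=2))"
```

```text
(no output)
```

View pics/top0c.png

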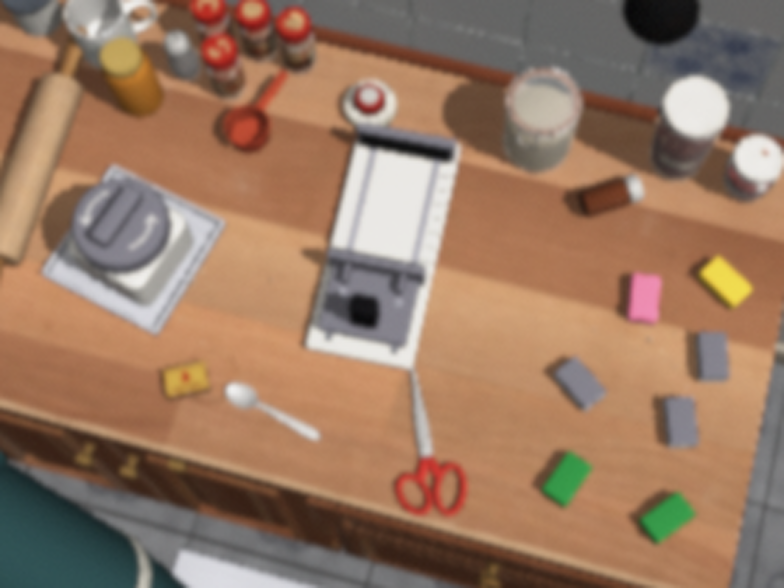

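View pics/scene0c.png

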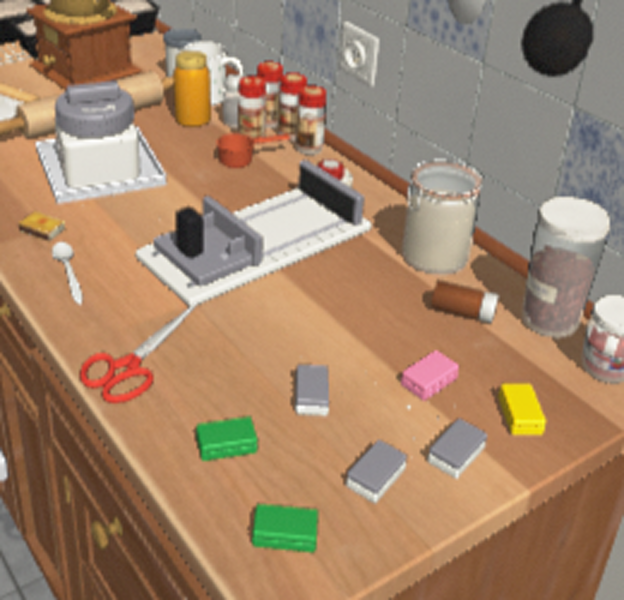

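```bash
python3 -m inch '[[1,[40,-40,30],0],[1,[90,-80,60],0],[1,[140,-130,90],0],[1,[190,-180,120],0],[1,[240,-240,140],0],[1,[290,-300,160],0],[1,[330,-350,160],0],[1,[370,-410,160],0],[1,[390,-460,160],0],[1,[398,-479,160],0],[1,[398,-479,160],0],[1,[398,-479,160],0],[1,[398,-479,160],0]]'
python3 - <<'E'
from h import *
np.set_printoptions(precision=4,suppress=True)
print(manip.sense()['joint_positions'])
def rect(s): 
    r=cv2.minAreaRect((s[:,:2]*1000).astype(np.float32)); return np.round(r[0],1),np.round(r[1],1),round(r[2],2),len(s)
p=shot('wrist','w1.png');W=cloud(p)
for pp,n in ((p,'wrist'),(shot('top'),'top')):
  W=cloud(pp)
  for t in ['tub','cap','board','jaw','tray']:
    for r in trace(t,pp)[:2]:
        q=W[r['region']];q=q[~np.isnan(q[:,0])]
        print(n,t,round(r['confidence'],2),[int(x) for x in r['extent']])
        for lo,hi in ((.008,.022),(.055,.072),(.078,.1),(.13,.16)):
            s=q[(q[:,2]>lo)&(q[:,2]<hi)]
            if len(s)>15: print('   ',lo,hi,*rect(s),'medz',np.median(s[:,2]))
E
```

```text
time: 2.52
tcp_pos: [0.5594, 0.1518, 0.3995]
tcp_rot: [-90.0, 0.0, -14.3]
force: [-0.6, -0.4, -0.5]
width: 0.0919
[-33.3666  12.9797  18.255   91.0578  -4.1974  76.6479  61.0804]
wrist tub 0.67 [390, 35, 484, 130]
    0.008 0.022 [476.6 276.2] [  9.6 106.2] 78.18 123 medz 0.015502081700229708
    0.055 0.072 [483.9 278.6] [114.5  35.7] 4.43 234 medz 0.06389656742995109
    0.078 0.1 [499.9 302.6] [144.4  86.7] 23.28 757 medz 0.08067766834521128
wrist cap 0.96 [397, 29, 506, 131]
    0.078 0.1 [491.7 289.6] [108.9  37. ] 4.74 135 medz 0.09587231855299794
    0.13 0.16 [488.5 329.8] [25.2 77.6] 74.58 1847 medz 0.14363733429668124
wrist board 0.59 [171, 91, 323, 303]
    0.008 0.022 [586.9  27.6] [318.6 135.9] 3.43 9919 medz 0.015329839835752646
    0.055 0.072 [590.5  27.7] [260.9 126. ] 3.79 1843 medz 0.06268234181044491
    0.078 0.1 [473.1  20.9] [25.9 34.2] 3.56 565 medz 0.09237958232072341
wrist board 0.55 [182, 103, 279, 199]
    0.008 0.022 [500.2  22.2] [105.6 123.6] 3.33 65 medz 0.01564936128676575
    0.055 0.072 [531.9  31.8] [ 94.2 112.1] 49.91 940 medz 0.06265803076525045

[... 763 characters left out ...]
 0.62 [405, 254, 417, 275]
    0.008 0.022 [ 453.  -386.4] [59.6 37.5] 16.96 118 medz 0.01839019850482826
top cap 0.6 [196, 179, 206, 209]
    0.13 0.16 [463.7 345.1] [30.2 27.9] 77.18 26 medz 0.14202587039121695
top board 0.84 [279, 161, 332, 248]
    0.008 0.022 [575.8  23.9] [300.7 135.3] 3.73 1650 medz 0.014778252510486922
    0.055 0.072 [587.8  25.5] [261.  124.3] 2.4 290 medz 0.06159255961357535
    0.078 0.1 [470.4  17.6] [31.4 30.7] 15.38 79 medz 0.09155397254612785
top board 0.43 [194, 180, 211, 211]
    0.13 0.16 [463.7 345.1] [30.2 27.9] 77.18 26 medz 0.14202587039121695
top tray 0.7 [188, 177, 212, 225]
    0.008 0.022 [490.3 409.6] [165.8  60.5] 9.25 60 medz 0.01451683508990198
```

View pics/w1.png

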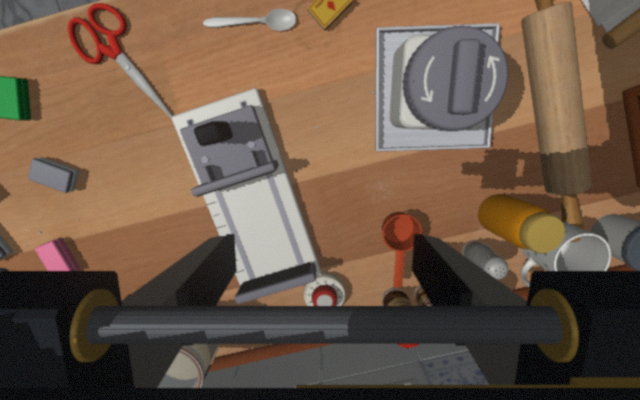

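```bash
cat >> h.py <<'E'
def rect(s): 
    r=cv2.minAreaRect((s[:,:2]*1000).astype(np.float32)); return np.round(r[0],1),np.round(r[1],1),round(r[2],2),len(s)
E
python3 -m inch '[[1,[50,-30,0],0],[1,[100,-60,-20],0],[1,[150,-90,-50],0],[1,[190,-115,-50],0],[1,[200,-122,-50],0],[1,[200,-122,-50],0],[1,[200,-122,-50],0],[1,[200,-122,-50],0]]'
python3 - <<'E'
from h import *
p=shot('wrist','w2.png');W=cloud(p).reshape(-1,3);W=W[~np.isnan(W[:,0])]
a=np.radians(3.55);ex=np.array([np.cos(a),np.sin(a)]);ey=np.array([-ex[1],ex[0]])
q=np.c_[W[:,:2]@ex,W[:,:2]@ey,W[:,2]]
o=np.array([586,27])/1000;o=np.array([o@ex,o@ey])
b=q-np.r_[o,0]; near=(abs(b[:,1])<.08)&(abs(b[:,0])<.18)
for lo,hi,x0,x1,n in ((.058,.07,.1,.15,'fixed top'),(.03,.058,.1,.14,'fixed face'),(.058,.07,-.08,.0,'slide top'),(.085,.1,-.2,0,'handle'),(.012,.02,-.02,.11,'board top')):
    m=near&(q[:,2]>lo)&(q[:,2]<hi)&(b[:,0]>x0)&(b[:,0]<x1)
    if m.sum()>10: print(n,*rect(W[m]),'bx',np.percentile(b[m,0],[1,10,50,90,99]).round(4),'by',np.percentile(b[m,1],[1,99]).round(4),'z',np.median(q[m,2]).round(4))
# fixed-jaw yaw: fit line of face
E
python3 -m inch '[[1,[-50,50,0],0],[1,[-100,100,0],0],[1,[-150,150,-10],0],[1,[-180,200,-20],0],[1,[-190,250,-30],0],[1,[-200,285,-30],0],[1,[-200,300,-30],0],[1,[-200,300,-30],0],[1,[-200,300,-30],0],[1,[-200,300,-30],0]]'
python3 - <<'E'
from h import *
p=shot('wrist','w3.png');W=cloud(p);m=(W[...,2]>.137)&(W[...,2]<.152)
print(manip.sense()['tcp_pos'])
q=W[m]; q=q[np.hypot(q[:,0]-.488,q[:,1]-.328)<.07]; print('bar',*rect(q),np.median(q[:,2]))
m=(W[...,2]>.112)&(W[...,2]<.128);q=W[m];q=q[np.hypot(q[:,0]-.488,q[:,1]-.328)<.09]; print('plate',*rect(q),np.median(q[:,2]),cv2.minEnclosingCircle((q[:,:2]*1000).astype(np.float32)))
for r in trace('tray',p)[:1]:
    q=W[r['region']];q=q[(q[:,2]>.012)&(q[:,2]<.024)];print('tray',*rect(q))
E
```

```text
time: 4.12
tcp_pos: [0.7583, 0.0288, 0.3486]
tcp_rot: [-90.1, 0.2, -14.4]
force: [-4.5, -1.0, -2.8]
width: 0.0918
fixed top [713.4  35.1] [ 16.  127.9] 3.36 1308 bx [0.12   0.122  0.128  0.134  0.1355] by [-0.0618  0.0621] z 0.0629
fixed face [715.5  34.8] [ 20.3 119.9] 3.39 148 bx [0.1196 0.1197 0.1205 0.1384 0.1399] by [-0.0577  0.0574] z 0.0512
slide top [546.8 -11. ] [52.7 12.6] 83.65 377 bx [-0.0508 -0.0477 -0.042  -0.0387 -0.0379] by [-0.0604 -0.0124] z 0.0622
board top [630.8  30.2] [129.9 135.7] 3.53 11024 bx [-0.0188 -0.008   0.0419  0.0959  0.1086] by [-0.0655  0.0663] z 0.0153
time: 5.42
tcp_pos: [0.561, 0.3264, 0.3199]
tcp_rot: [-90.0, -0.0, -14.6]
force: [0.2, 0.5, 0.4]
width: 0.0918
[0.56085085 0.32676053 0.31989148]
bar [488. 330.] [24.  77.8] 74.31 2355 0.14384142066484096
plate [487.8 330.4] [115.9 116.8] 82.56 9266 0.12118557568508431 ((488.13714599609375, 330.0137634277344), 58.88648223876953)
tray [491.9 334.2] [170.2 170.7] 77.65 2016
```

View pics/w2.png

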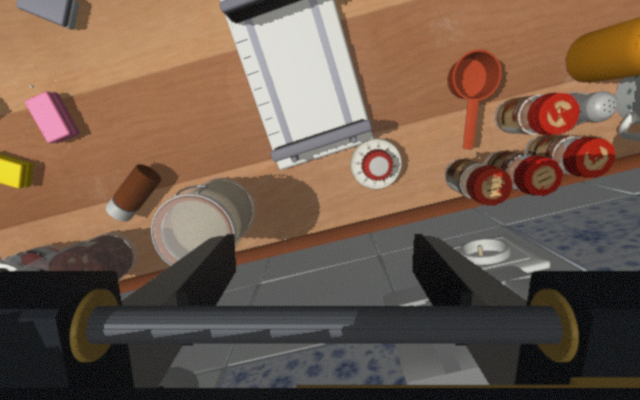

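```bash
python3 -m inch '[[1,[-30,1,-40],0],[1,[-60,2,-80],-1],[1,[-73,2,-120],-1],[1,[-73,2,-150],-1],[1,[-73,2,-165],-1],[1,[-73,2,-170],-1],[1,[-73,2,-170],-1],[0,[-73,2,-170],-1],[0,[-73,2,-170],-1],[0,[-73,2,-170],-1],[0,[-73,2,-170],-1],[0,[-73,2,-170],-1],[0,[-73,2,-170],-1]]' 60
python3 -c "
from h import *
s=manip.sense();print(s['tcp_pos'],s['tcp_rot'],s['force'],s['torque'],s['width'])
shot('scene','s4.png')"
```

```text
time: 7.15
tcp_pos: [0.487, 0.3305, 0.1496]
tcp_rot: [-90.0, -0.0, -15.4]
force: [0.4, -0.3, 0.0]
width: 0.0339
[0.48696064 0.33049598 0.14955887] [-9.00037451e+01 -1.14622737e-03 -1.54278165e+01] [ 0.42199545 -0.26847523  0.02772022] [ 0.03216069 -0.04393709 -0.0153167 ] 0.0338600813394517
```

```bash
python3 -m inch '[[0,[0,0,0],0],[0,[0,0,0],0],[0,[0,0,0],0],[0,[0,0,0],0]]' 60
python3 -c "
from h import *
s=manip.sense();print(s['tcp_pos'],s['tcp_rot'],s['force'],s['torque'],s['width'])"
```

```text
time: 7.7
tcp_pos: [0.487, 0.3306, 0.1496]
tcp_rot: [-90.0, -0.0, -15.4]
force: [-0.6, 1.0, -1.0]
width: 0.0236
[0.48700273 0.33063295 0.14956288] [-8.99887384e+01 -4.58655356e-03 -1.54273343e+01] [-0.6423462   0.95420843 -0.97643619] [ 0.21237641 -0.10156674 -0.05654838] 0.023574892902388133
```

```bash
python3 -m inch '[[0,[0,0,10],0],[0,[0,0,30],0],[0,[0,0,60],0],[0,[0,0,90],0],[0,[0,0,115],0],[0,[10,-15,120],2],[0,[30,-50,120],4],[0,[50,-90,120],7],[0,[70,-130,120],10],[0,[90,-170,120],13],[0,[110,-210,120],16],[0,[130,-245,120],18],[0,[145,-275,120],19],[0,[155,-292,120],19],[0,[158,-300,120],19],[0,[158,-300,120],19],[0,[158,-300,120],19],[0,[158,-300,120],19]]'
python3 - <<'E'
from h import *
s=manip.sense();print(s['tcp_pos'],s['tcp_rot'],s['force'],s['torque'],s['width'])
shot('scene','s5.png')
p=shot('wrist','w5.png');W=cloud(p);q=W.reshape(-1,3)
import sys
p=cams.get_image('scene');W=cloud(p)
for r in trace('tub',p)[:1]: 
    q=W[r['region']];q=q[~np.isnan(q[:,0])];print(r['extent'],np.percentile(q,[2,50,98],axis=0))
E
python3 -c "
import cv2
a=cv2.imread('pics/scene0.png')
a=cv2.imread('pics/s5.png')[60:260,220:420];b=cv2.imread('pics/w5.png')
a=cv2.resize(a,(400,400));b=cv2.resize(b,(400,250));import numpy as np
cv2.imwrite('pics/m5.png',np.hstack([a,np.vstack([b,np.zeros((150,400,3),'uint8')])]))"
```

```text
time: 9.95
tcp_pos: [0.6447, 0.0319, 0.2696]
tcp_rot: [-90.0, 0.0, 3.7]
force: [0.0, 0.1, -4.0]
width: 0.0235
[0.64468624 0.03192901 0.26964343] [-8.99640840e+01  7.23859012e-03  3.67650142e+00] [ 0.02606073  0.0810445  -4.03189024] [0.01251637 0.0404432  0.02092572] 0.023505678535426327
[321.6, 159.1, 369.1, 194.2] [[ 0.58545086 -0.02991016  0.08851165]
 [ 0.60471774 -0.02103702  0.16991969]
 [ 0.71414169  0.084112    0.20293921]]
```

View pics/m5.png

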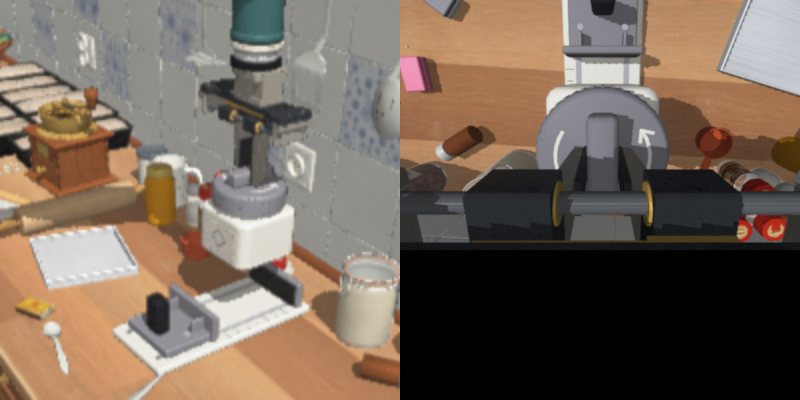

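```bash
python3 -m inch '[[0,[0,-1,-20],0],[0,[0,-1,-50],0],[0,[0,-1,-80],0],[0,[0,-1,-95],0],[0,[0,-1,-100],0],[0,[0,-1,-103],0],[0,[0,-1,-105],0],[0,[0,-1,-107],0],[0,[0,-1,-108],0],[0,[0,-1,-108],0]]'
python3 - <<'E'
from h import *
s=manip.sense();print(s['tcp_pos'],s['tcp_rot'],s['force'],s['torque'],s['width'])
E
```

```text
time: 11.4
tcp_pos: [0.6451, 0.0296, 0.1617]
tcp_rot: [-90.0, -0.0, 3.6]
force: [0.1, -0.4, -4.9]
width: 0.0238
[0.645052   0.02955728 0.16172134] [-8.99943232e+01 -1.38449746e-02  3.57314467e+00] [ 0.1450806  -0.44679989 -4.86186725] [0.00987382 0.07060474 0.00758105] 0.02382460231004393
```

```bash
python3 -m inch '[[0,[0,0.5,-0.5],0],[0,[0,1,-1],0],[0,[0,1,-1],0]]'
python3 -m inch '[[0,[0,0,-0.5],0],[0,[0,0,-1],0],[0,[0,0,-1],0]]'
```

```text
time: 11.78
tcp_pos: [0.6451, 0.0296, 0.1615]
tcp_rot: [-90.0, -0.0, 3.5]
force: [-3.6, -2.3, 5.2]
width: 0.0233
time: 12.15
tcp_pos: [0.6452, 0.0296, 0.1606]
tcp_rot: [-90.0, -0.0, 3.5]
force: [-3.1, -3.5, 7.4]
width: 0.0235
```

```bash
python3 -m inch '[[1,[0,0,0],0],[1,[0,0,0],0],[1,[0,0,0],0],[1,[0,0,1],0],[1,[0,0,10],0],[1,[0,0,40],0],[1,[-30,-2,70],0],[1,[-80,-4,80],0],[1,[-130,-7,80],0],[1,[-160,-9,80],0],[1,[-172,-9,60],0],[1,[-172,-9,30],0],[1,[-172,-9,0],0],[1,[-172,-9,0],0],[1,[-172,-9,0],0]]'
python3 - <<'E'
from h import *
s=manip.sense();print(s['tcp_pos'],s['tcp_rot'],s['force'],s['width'])
p=shot('wrist','w6.png');W=cloud(p);q=W.reshape(-1,3);q=q[~np.isnan(q[:,0])]
h=q[(q[:,2]>.086)&(q[:,2]<.1)&(np.hypot(q[:,0]-.473,q[:,1]-.021)<.05)];print(*(rect(h) if len(h)>5 else [0]))
p=shot('top');W=cloud(p)
for t in ['cap','jaw']:
  for r in trace(t,p)[:2]:
    q=W[r['region']];q=q[~np.isnan(q[:,0])];top=np.percentile(q[:,2],95)
    print(t,r['confidence'],top,*rect(q[q[:,2]>top-.01]))
E
```

```text
time: 14.02
tcp_pos: [0.4738, 0.0214, 0.1607]
tcp_rot: [-90.0, -0.1, 3.6]
force: [0.4, -0.7, -0.5]
width: 0.0918
[0.47380105 0.02144533 0.16074201] [-89.99071438  -0.09276427   3.55380949] [ 0.4489437  -0.67310285 -0.45019352] 0.0917960164449244
[472.4  20.7] [34.2 26.4] 89.85 1914
cap 0.71 0.15711222425460686 [586.    9.2] [200.9  31.5] 14.75 62
jaw 0.77 0.09384654915822174 [474.    3.7] [26.4 61. ] 8.15 75
```

```bash
python3 -m inch '[[1,[-1,-0.5,-40],0],[1,[-1,-0.5,-70],0],[1,[-1,-0.5,-84],0],[1,[-1,-0.5,-86],0],[1,[-1,-0.5,-86],0],[0,[-1,-0.5,-86],0],[0,[-1,-0.5,-86],0],[0,[-1,-0.5,-86],0],[0,[-1,-0.5,-86],0],[0,[-1,-0.5,-86],0],[0,[-1,-0.5,-86],0],[0,[-1,-0.5,-86],0],[0,[-1,-0.5,-86],0]]' 60
python3 -m inch '[[0,[3,0.2,0],0],[0,[6,0.4,0],0],[0,[10,0.6,0],0],[0,[14,0.9,0],0],[0,[18,1.1,0],0],[0,[22,1.4,0],0],[0,[26,1.6,0],0],[0,[30,1.8,0],0],[0,[34,2.1,0],0],[0,[37,2.3,0],0],[0,[39,2.4,0],0],[0,[39,2.4,0],0],[0,[39,2.4,0],0]]'
```

```text
time: 15.85
tcp_pos: [0.472, 0.021, 0.0736]
tcp_rot: [-90.0, -0.0, 3.6]
force: [0.3, 0.4, -0.3]
width: 0.0334
time: 17.48
tcp_pos: [0.5071, 0.0231, 0.0735]
tcp_rot: [-90.0, 0.4, 3.6]
force: [-13.0, -0.5, 12.9]
width: 0.0336
```

```bash
python3 -m inch '[[0,[2,0.1,0],0],[0,[4,0.3,0],0],[0,[6,0.4,0],0],[0,[8,0.5,0],0],[0,[9,0.5,0],0],[0,[10,0.6,0],0],[0,[10,0.6,0],0]]'
python3 -m inch '[[0,[1,0.1,0],0],[0,[2,0.1,0],0],[0,[3,0.2,0],0],[0,[3,0.2,0],0]]'
```

```text
time: 18.35
tcp_pos: [0.5157, 0.0236, 0.0735]
tcp_rot: [-89.9, 0.6, 3.6]
force: [-16.5, -0.3, 17.4]
width: 0.0333
time: 18.85
tcp_pos: [0.5159, 0.0236, 0.0734]
tcp_rot: [-89.9, 1.0, 3.6]
force: [-23.9, -0.0, 26.0]
width: 0.0339
```

```bash
python3 -m inch '[[0,[1,0.1,0],0],[0,[2,0.1,0],0],[0,[4,0.2,0],0],[0,[4,0.2,0],0],[0,[4,0.2,0],0]]'
python3 - <<'E'
from h import *
s=manip.sense();print(s['tcp_pos'],s['force'],s['joint_positions'])
shot('scene','s7.png')
p=shot('wrist','w7.png');W=cloud(p);q=W.reshape(-1,3);q=q[~np.isnan(q[:,0])]
h=q[(q[:,2]>.086)&(q[:,2]<.1)&(np.hypot(q[:,0]-.515,q[:,1]-.023)<.04)];print(*(rect(h) if len(h)>5 else [0]))
E
python3 -c "
import cv2
a=cv2.imread('pics/s7.png')[120:250,250:420];b=cv2.imread('pics/w7.png')
a=cv2.resize(a,(510,390));b=cv2.resize(b,(290,181));import numpy as np
cv2.imwrite('pics/m7.png',np.hstack([a,np.vstack([b,np.zeros((209,290,3),'uint8')])]))"
```

```text
time: 19.48
tcp_pos: [0.5163, 0.0236, 0.0732]
tcp_rot: [-89.9, 1.4, 3.6]
force: [-32.4, -1.4, 35.7]
width: 0.0339
[0.51629794 0.02363636 0.07323308] [-32.42165326  -1.44789861  35.6983594 ] [-18.77806871  29.08221532  15.57173617 116.77427663 -12.75653872
  37.16805263  98.90781065]
[513.7  23.1] [21.5 65.4] 2.11 5421
```

View pics/m7.png

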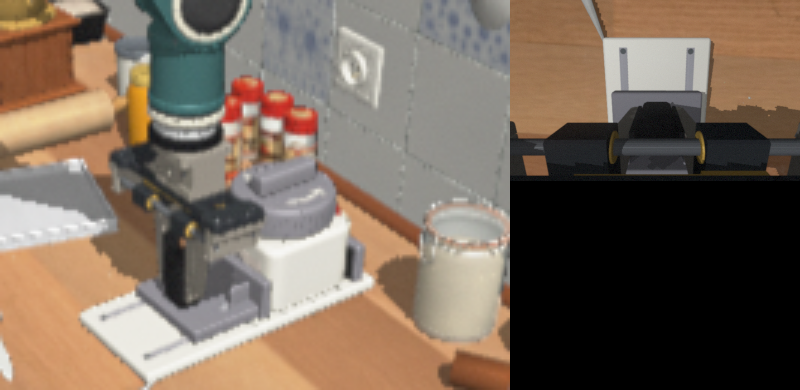

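```bash
python3 -m inch '[[0,[-3,0,0],0],[0,[-6,-0.3,0],0],[0,[-8,-0.5,0],0],[0,[-8,-0.5,0],0],[1,[-8,-0.5,0],0],[1,[-8,-0.5,0],0],[1,[-8,-0.5,0],0],[1,[-8,-0.5,0],0],[1,[-8,-0.5,40],0],[1,[-8,-0.5,90],0],[1,[-8,-0.5,150],0],[1,[-8,-0.5,190],0],[1,[30,2,190],0],[1,[70,4,190],0],[1,[100,6,190],0],[1,[120,6.5,190],0],[1,[120,6.5,190],0],[1,[120,6.5,190],0],[1,[120,6.5,190],0]]'
python3 - <<'E'
from h import *
s=manip.sense();print(s['tcp_pos'],s['force'])
p=shot('wrist');W=cloud(p);q=W.reshape(-1,3);q=q[~np.isnan(q[:,0])]
h=q[(q[:,2]>.15)&(q[:,2]<.165)&(np.hypot(q[:,0]-.648,q[:,1]-.03)<.06)];print('bar',*(rect(h) if len(h)>5 else [0]),np.median(h[:,2]))
h=q[(q[:,2]>.128)&(q[:,2]<.14)&(np.hypot(q[:,0]-.648,q[:,1]-.03)<.09)];print('plate',*(rect(h) if len(h)>5 else [0]),np.median(h[:,2]))
E
```

```text
time: 21.95
tcp_pos: [0.6473, 0.0309, 0.2638]
tcp_rot: [-90.0, 0.0, 3.6]
force: [0.6, -0.7, 0.4]
width: 0.0917
[0.64729243 0.03087581 0.26381842] [ 0.57500107 -0.72741143  0.44979312]
bar [648.1  29.3] [76.9 24. ] 3.35 3091 0.15589577569089602
plate [647.9  28.9] [113.9 113.3] 63.4 11630 0.13324315186283062
```

```bash
python3 -m inch '[[1,[1,-1,-40],0],[1,[1,-1,-80],0],[1,[1,-1,-97],0],[1,[1,-1,-102],0],[1,[1,-1,-102],0],[0,[1,-1,-102],0],[0,[1,-1,-102],0],[0,[1,-1,-102],0],[0,[1,-1,-102],0],[0,[1,-1,-102],0],[0,[1,-1,-102],0],[0,[1,-1,-102],0],[0,[1,-1,-102],0],[0,[1,-1,-102],0],[0,[1,-1,-102],0]]' 60
python3 -m inch '[[0,[0,0,-1],0],[0,[0,0,-2],0],[0,[0,0,-3],0],[0,[0,0,-4],0],[0,[0,0,-5],0],[0,[0,0,-6],0],[0,[0,0,-7],0],[0,[0,0,-7],0],[0,[0,0,-7],0]]'
```

```text
time: 23.88
tcp_pos: [0.649, 0.0298, 0.1616]
tcp_rot: [-90.0, 0.0, 3.6]
force: [0.8, -0.5, 0.7]
width: 0.0236
time: 25.0
tcp_pos: [0.649, 0.0298, 0.1566]
tcp_rot: [-90.0, -0.0, 3.6]
force: [-4.7, -0.2, 12.5]
width: 0.0239
```

```bash
python3 -m inch '[[0,[0,0,-1],0],[0,[0,0,-2],0],[0,[0,0,-2],0],[0,[0,0,-2],0]]'
python3 -m inch '[[0,[0,0,0],5],[0,[0,0,0],12],[0,[0,0,0],20],[0,[0,0,0],28],[0,[0,0,0],36],[0,[0,0,0],42],[0,[0,0,0],45],[0,[0,0,0],45],[0,[0,0,0],45],[0,[0,0,0],45]]'
python3 -c "
from h import *
s=manip.sense();print(s['tcp_pos'],s['force'],s['torque'])"
```

```text
time: 25.5
tcp_pos: [0.6491, 0.0297, 0.1551]
tcp_rot: [-90.0, -0.0, 3.6]
force: [-6.2, -1.8, 14.8]
width: 0.0234
time: 26.75
tcp_pos: [0.6506, 0.0303, 0.1557]
tcp_rot: [-90.1, -0.2, 48.5]
force: [-2.7, 0.6, 13.2]
width: 0.0237
[0.65064242 0.03028373 0.1556983 ] [-2.74074658  0.55529853 13.22805932] [ 0.13349435  0.7585628  -0.3159517 ]
```

```bash
python3 -m inch '[[0,[0,0,3],0],[0,[0,0,6],0],[0,[0,0,9],0],[0,[0,0,12],0],[0,[0,0,16],0],[0,[0,0,22],0],[0,[0,0,30],0],[0,[0,0,45],0],[0,[0,0,70],0],[0,[0,0,90],0],[0,[0,0,90],0],[0,[0,0,90],0]]'
python3 - <<'E'
from h import *
s=manip.sense();print(s['tcp_pos'],s['force'],s['torque'],s['width'])
p=shot('scene','s8.png');W=cloud(p)
p=shot('top','t8.png')
import cv2
a=cv2.imread('pics/s8.png')[60:260,240:440];cv2.imwrite('pics/s8c.png',cv2.resize(a,(500,500)))
E
```

```text
time: 28.25
tcp_pos: [0.6486, 0.0299, 0.2422]
tcp_rot: [-90.0, 0.0, 48.6]
force: [-0.6, -0.3, -1.6]
width: 0.0233
[0.64855219 0.02989936 0.2421805 ] [-0.61437054 -0.34248603 -1.56752605] [0.04561428 0.00812214 0.01801253] 0.023306265903015672
```

View pics/s8c.png

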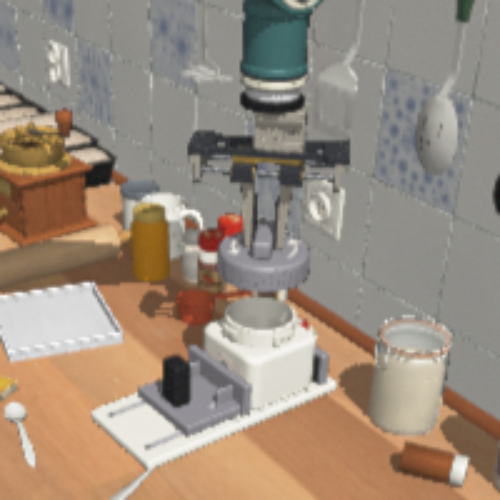

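```bash
python3 -m inch '[[0,[-8,-20,10],0],[0,[-23,-60,10],0],[0,[-40,-105,10],0],[0,[-55,-145,0],0],[0,[-65,-172,-40],0],[0,[-68,-180,-90],0],[0,[-68,-180,-140],0],[0,[-68,-180,-168],0],[0,[-68,-180,-176],0],[0,[-68,-180,-179],0],[0,[-68,-180,-180],0],[0,[-68,-180,-181],0],[0,[-68,-180,-182],0],[0,[-68,-180,-182],0]]'
```

```text
time: 30.1
tcp_pos: [0.5811, -0.15, 0.0608]
tcp_rot: [-90.0, -0.0, 48.6]
force: [-0.2, -0.4, -1.7]
width: 0.0233
```

Not yet touching; lower a bit, then release and look at the blocks.

```bash
python3 -m inch '[[0,[0,0,-0.7],0],[0,[0,0,-1.4],0],[0,[0,0,-1.4],0]]'
python3 -m inch '[[1,[0,0,0],0],[1,[0,0,0],0],[1,[0,0,0],0],[1,[0,0,0],0],[1,[0,0,40],0],[1,[0,0,90],0],[1,[0,-40,140],-10],[1,[0,-80,180],-20],[1,[-5,-120,200],-30],[1,[-10,-140,200],-40],[1,[-10,-150,200],-47],[1,[-10,-150,200],-47],[1,[-10,-150,200],-47],[1,[-10,-150,200],-47]]'
python3 - <<'E'
from h import *
s=manip.sense();print(s['tcp_pos'],s['tcp_rot'])
for n in ('wrist','top'):
  p=shot(n,n+'9.png');W=cloud(p)
  for r in trace('block0',p):
    q=W[r['region']];q=q[~np.isnan(q[:,0])]
    if len(q)<20: continue
    top=np.percentile(q[:,2],90);print(n,round(r['confidence'],2),[int(x) for x in r['extent']],top.round(4),*rect(q[q[:,2]>top-.006]),np.median(p['pixels'][r['region']],0))
  q=W.reshape(-1,3)
  h=q[(q[:,2]>.045)&(q[:,2]<.06)&(np.hypot(q[:,0]-.581,q[:,1]+.15)<.07)];print('capbar',*(rect(h) if len(h)>5 else [0]))
E
```

```text
time: 30.48
tcp_pos: [0.5812, -0.1501, 0.0605]
tcp_rot: [-90.0, -0.0, 48.6]
force: [-2.5, 0.9, 8.7]
width: 0.0236
time: 32.22
tcp_pos: [0.5713, -0.2992, 0.2591]
tcp_rot: [-90.0, -0.0, 1.7]
force: [0.0, 0.6, 0.3]
width: 0.0921
[ 0.57126554 -0.29923447  0.25908278] [-8.99698930e+01 -1.09326688e-03  1.70134132e+00]
wrist 0.84 [207, 212, 267, 269] 0.0221 [ 611.  -378.3] [ 59.4 116.1] 57.5 1103 [206. 176.  27.]
wrist 0.82 [344, 35, 415, 97] 0.0221 [ 446.4 -244.9] [59.4 35.9] 54.97 2117 [118. 115. 121.]
wrist 0.68 [211, 125, 253, 185] 0.0221 [ 545.9 -404.1] [59.4 35.8] 14.97 1763 [121. 118. 124.]
wrist 0.68 [225, 36, 271, 102] 0.0222 [ 454.9 -383. ] [59.8 35.5] 18.08 2072 [124. 122. 129.]
wrist 0.68 [299, 177, 334, 231] 0.0222 [ 597.6 -306.8] [59.8 35.6] 7.24 1602 [210. 116. 145.]
capbar [ 580.7 -151.5] [77.6 24.3] 48.37 1758
top 0.7 [392, 211, 407, 231] 0.0265 [ 594.5 -308.8] [58.2 33. ] 3.21 93 [240. 149. 182.]
top 0.64 [406, 255, 418, 277] 0.0267 [ 450.6 -385.3] [56.5 35.3] 20.17 96 [146. 142. 151.]
top 0.61 [362, 246, 381, 266] 0.0255 [ 442.8 -247.9] [56.3 34.7] 55.63 122 [145. 142. 151.]
top 0.6 [399, 290, 417, 309] 0.0253 [ 335.2 -392.5] [34.7 58.2] 47.98 133 [ 62.5 162.   81. ]
top 0.55 [419, 233, 431, 253] 0.0257 [ 542.9 -405.9] [58.6 34.7] 15.2 113 [145. 142. 149.]
top 0.49 [420, 209, 438, 223] 0.0259 [ 618.2 -380.7] [ 49.9 106.4] 44.04 81 [240.  217.5  83. ]
top 0.47 [363, 275, 381, 295] 0.0262 [ 349.9 -268. ] [34.3 58. ] 73.48 105 [ 62. 162.  80.]
capbar 0
```

View pics/wrist9.png

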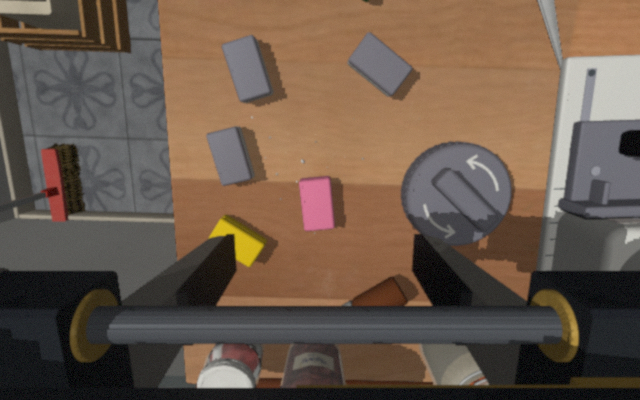

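```bash
python3 -m inch '[[0.75,[-10,-40,-20],5],[0.75,[-20,-80,-60],10],[0.75,[-25,-104,-110],13],[0.75,[-25,-105,-160],13],[0.75,[-25,-105,-200],13],[0.75,[-25,-105,-222],13],[0.75,[-25,-105,-228],13],[0.75,[-25,-105,-228],13],[0,[-25,-105,-228],13],[0,[-25,-105,-228],13],[0,[-25,-105,-228],13],[0,[-25,-105,-228],13],[0,[-25,-105,-228],13],[0,[-25,-105,-228],13],[0,[-25,-105,-228],13]]' 40
python3 -m inch '[[0,[0,0,10],0],[0,[0,0,40],0],[0,[0,0,90],0],[0,[0,0,140],0],[0,[0,0,170],0],[0,[0,0,170],0]]'
```

```text
time: 34.3
tcp_pos: [0.5462, -0.4051, 0.0317]
tcp_rot: [-90.0, -0.0, 14.6]
force: [-0.4, 1.7, 4.3]
width: 0.0353
time: 35.05
tcp_pos: [0.547, -0.4062, 0.2042]
tcp_rot: [-90.2, -0.2, 14.6]
force: [-0.9, -0.8, -1.1]
width: 0.0355
```

```bash
python3 -m inch '[[0,[5,30,20],0],[0,[15,80,30],0],[0,[28,135,30],0],[0,[42,190,30],0],[0,[56,245,30],0],[0,[70,300,30],0],[0,[84,355,30],0],[0,[94,400,30],0],[0,[100,428,20],0],[0,[102,436,0],0],[0,[102,436,-30],0],[0,[102,436,-50],0],[0,[102,436,-56],0],[0,[102,436,-56],0],[0,[102,436,-56],0]]'
```

```text
time: 36.92
tcp_pos: [0.6487, 0.0306, 0.1462]
tcp_rot: [-90.0, -0.1, 14.5]
force: [0.8, 0.0, 0.8]
width: 0.0351
```

```bash
python3 -m inch '[[0.75,[0,0,0],0],[0.75,[0,0,0],0],[0.75,[0,0,0],0],[0.75,[0,0,30],0],[0.75,[0,0,70],0],[0.75,[-10,-30,90],0],[0.75,[-30,-70,90],0],[0.75,[-55,-120,90],0],[0.75,[-80,-175,90],1],[0.75,[-105,-230,90],2],[0.75,[-130,-285,90],3],[0.75,[-160,-345,80],3.5],[0.75,[-185,-395,40],3.5],[0.75,[-194,-413.5,0],3.5],[0.75,[-194,-413.5,-50],3.5],[0.75,[-194,-413.5,-90],3.5],[0.75,[-194,-413.5,-110],3.5],[0.75,[-194,-413.5,-115],3.5],[0.75,[-194,-413.5,-115],3.5]]'
python3 -c "
from h import *
p=shot('top');W=cloud(p).reshape(-1,3);q=W[(np.hypot(W[:,0]-.6485,W[:,1]-.0298)<.038)&(W[:,2]<.11)];print(len(q),np.percentile(q[:,2],[5,50,95]))"
python3 -m inch '[[0,[0,0,0],0],[0,[0,0,0],0],[0,[0,0,0],0],[0,[0,0,0],0],[0,[0,0,0],0],[0,[0,0,0],0],[0,[0,0,10],0],[0,[0,0,40],0],[0,[0,0,90],0],[0,[0,0,140],0],[0,[0,0,170],0],[0,[0,0,170],0]]'
```

```text
time: 39.3
tcp_pos: [0.4547, -0.3831, 0.0312]
tcp_rot: [-90.1, -0.1, 18.1]
force: [-0.3, -0.3, 0.6]
width: 0.069
150 [0.0156208  0.03859385 0.0471344 ]
time: 40.85
tcp_pos: [0.455, -0.3836, 0.2029]
tcp_rot: [-90.2, -0.2, 18.1]
force: [-0.5, 0.5, -1.3]
width: 0.0356
```

```bash
python3 -m inch '[[0,[10,30,25],0],[0,[35,75,35],0],[0,[60,130,35],0],[0,[85,185,35],0],[0,[110,240,35],0],[0,[135,295,35],0],[0,[160,350,35],0],[0,[182,395,30],0],[0,[192,410,20],0],[0,[194,413,0],0],[0,[194,413,-30],0],[0,[194,413,-50],0],[0,[194,413,-55],0],[0,[194,413,-55],0],[0,[194,413,-55],0]]'
python3 -m inch '[[0.75,[0,0,0],0],[0.75,[0,0,0],0],[0.75,[0,0,0],0],[0.75,[0,0,30],0],[0.75,[0,0,70],0],[0.75,[-10,-15,90],0],[0.75,[-35,-50,90],7],[0.75,[-70,-100,90],14],[0.75,[-105,-150,90],21],[0.75,[-140,-190,90],28],[0.75,[-175,-240,90],35],[0.75,[-195,-265,90],37],[0.75,[-202,-274,60],37],[0.75,[-202,-274,60],37]]'
python3 - <<'E'
from h import *
s=manip.sense();print(s['tcp_pos'],s['tcp_rot'])
for n in ('wrist','top'):
  p=shot(n,n+'11.png');W=cloud(p)
  for r in trace('block0',p):
    q=W[r['region']];q=q[~np.isnan(q[:,0])]
    if len(q)<20: continue
    top=np.percentile(q[:,2],90);print(n,round(r['confidence'],2),[int(x) for x in r['extent']],top.round(4),*rect(q[q[:,2]>top-.006]),np.median(p['pixels'][r['region']],0))
W=W.reshape(-1,3);q=W[(np.hypot(W[:,0]-.6485,W[:,1]-.0298)<.038)&(W[:,2]<.11)];print(len(q),np.percentile(q[:,2],[5,50,95]))
E
```

```text
time: 42.72
tcp_pos: [0.6487, 0.0302, 0.1463]
tcp_rot: [-90.0, -0.1, 18.1]
force: [-0.2, -1.1, 0.4]
width: 0.0356
time: 44.48
tcp_pos: [0.4428, -0.2463, 0.2039]
tcp_rot: [-89.8, 0.0, 54.6]
force: [-0.4, -0.1, 0.7]
width: 0.0692
[ 0.44277282 -0.24630092  0.20394099] [-8.97819898e+01  1.79713740e-03  5.46321248e+01]
wrist 0.92 [291, 0, 361, 11] 0.0214 [ 346.8 -377.7] [ 6.7 58.8] 54.55 551 [31.5 55.  29. ]
wrist 0.89 [303, 167, 340, 225] 0.0221 [ 446.7 -244.7] [59.6 35. ] 55.19 2188 [107. 104. 110.]
wrist 0.65 [32, 151, 95, 216] 0.0221 [ 644.9 -399.5] [59.6 37.4] 58.63 2436 [194. 165.  17.]
wrist 0.63 [356, 88, 426, 145] 0.0221 [ 350.3 -265.5] [35.6 59.8] 69.22 2579 [ 46. 121.  56.]
wrist 0.62 [129, 195, 198, 264] 0.0221 [ 597.2 -306.2] [60.5 35. ] 7.3 2107 [191. 104. 132.]
top 0.78 [420, 203, 441, 227] 0.0263 [ 642.5 -402.1] [58.5 35.1] 56.66 94 [238.  213.5  80. ]
top 0.7 [360, 274, 382, 296] 0.025 [ 348.8 -268.1] [34.8 57.4] 70.54 127 [ 59. 157.  77.]
top 0.67 [366, 253, 384, 267] 0.0292 [ 357.7 -231.6] [ 32.6 191.5] 71.02 42 [141. 137. 142.]
top 0.52 [399, 291, 419, 311] 0.0262 [ 334.7 -392.1] [34.7 58.3] 48.27 123 [ 61. 154.  78.]
top 0.28 [283, 194, 324, 226] 0.0691 [560.6   9.9] [ 98.2 102.7] 32.09 142 [77. 76. 80.]
181 [0.01635276 0.0608395  0.06988734]
```

```bash
python3 -m inch '[[0.75,[4,1.5,-50],0],[0.75,[4,1.5,-110],0],[0.75,[4,1.5,-150],0],[0.75,[4,1.5,-168],0],[0.75,[4,1.5,-173],0],[0.75,[4,1.5,-173],0],[0,[4,1.5,-173],0],[0,[4,1.5,-173],0],[0,[4,1.5,-173],0],[0,[4,1.5,-173],0],[0,[4,1.5,-173],0],[0,[4,1.5,-173],0],[0,[4,1.5,-160],0],[0,[4,1.5,-120],0],[0,[4,1.5,-60],0],[0,[4,1.5,-10],0],[0,[4,1.5,0],0],[0,[4,1.5,0],0]]'
python3 -m inch '[[0,[10,14,25],-5],[0,[35,50,35],-12],[0,[70,95,35],-20],[0,[105,143,35],-28],[0,[140,190,35],-36],[0,[170,230,35],-43],[0,[190,258,30],-50],[0,[200,272,20],-51],[0,[202,275,0],-51],[0,[202,275,-30],-51],[0,[202,275,-50],-51],[0,[202,275,-55],-51],[0,[202,275,-55],-51],[0,[202,275,-55],-51]]'
```

```text
time: 46.92
tcp_pos: [0.4499, -0.2422, 0.2055]
tcp_rot: [-90.1, -0.0, 55.1]
force: [-0.7, -0.6, -0.3]
width: 0.0354
time: 48.68
tcp_pos: [0.6527, 0.0328, 0.1513]
tcp_rot: [-90.0, -0.1, 4.1]
force: [-0.7, -0.4, -0.6]
width: 0.0353
```

```bash
python3 -m inch '[[0,[-4,-3,-2],0],[0,[-4,-3,-5],0],[0,[-4,-3,-5],0],[0.75,[-4,-3,-5],0],[0.75,[-4,-3,-5],0],[0.75,[-4,-3,-5],0],[0.75,[-4,-3,30],0],[0.75,[0,-3,80],0],[0.75,[30,-3,110],0],[0.75,[60,-3,110],0],[0.75,[80,-3,110],0],[0.75,[80,-3,110],0],[0.75,[80,-3,110],0]]'
python3 - <<'E'
from h import *
s=manip.sense();print(s['tcp_pos'],s['tcp_rot'])
p=shot('wrist','w12.png');W=cloud(p).reshape(-1,3);m=~np.isnan(W[:,0]);W=W[m]
q=W[(np.hypot(W[:,0]-.6485,W[:,1]-.0298)<.038)&(W[:,2]<.11)];print(len(q),np.percentile(q[:,2],[5,50,95,99]))
q=W[(np.hypot(W[:,0]-.6485,W[:,1]-.0298)<.06)&(W[:,2]>.115)&(W[:,2]<.126)];print('rim',*rect(q))
E
```

```text
time: 50.3
tcp_pos: [0.7313, 0.03, 0.2599]
tcp_rot: [-90.0, 0.1, 4.1]
force: [-0.0, 0.2, 0.5]
width: 0.0687
[0.73128899 0.03001267 0.25985844] [-8.99927479e+01  5.65314639e-02  4.08014473e+00]
4521 [0.01850815 0.08438503 0.08620896 0.0867765 ]
rim [648.6  29.4] [92.6 92.4] 3.89 2125
```

View pics/w12.png

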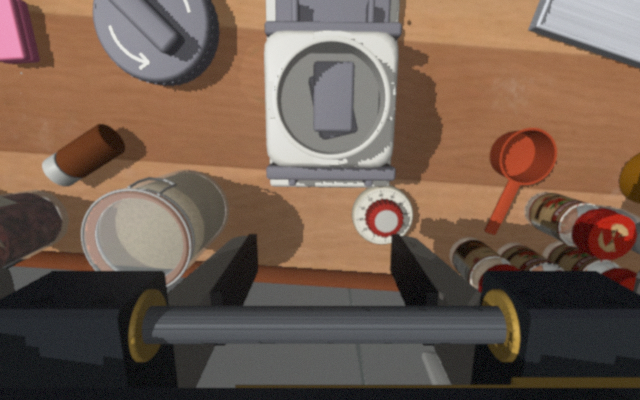

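```bash
python3 -m inch '[[1,[-20,-20,0],5],[1,[-50,-60,0],15],[1,[-85,-100,0],24],[1,[-120,-140,0],33],[1,[-145,-172,-30],42],[1,[-150,-180,-80],44.5],[1,[-150,-180,-130],44.5],[1,[-150,-180,-175],44.5],[1,[-150,-180,-195],44.5],[1,[-150,-180,-198],44.5],[1,[-150,-180,-198],44.5],[0,[-150,-180,-198],44.5],[0,[-150,-180,-198],44.5],[0,[-150,-180,-198],44.5],[0,[-150,-180,-198],44.5],[0,[-150,-180,-198],44.5],[0,[-150,-180,-198],44.5],[0,[-150,-180,-198],44.5],[0,[-150,-180,-198],44.5],[0,[-150,-180,-198],44.5]]' 60
python3 -m inch '[[0,[0,0,0],0],[0,[0,0,5],0],[0,[0,0,30],0],[0,[0,0,80],0],[0,[0,0,130],0],[0,[0,0,175],0],[0,[0,0,180],0],[0,[0,0,180],0]]'
```

```text
time: 52.85
tcp_pos: [0.5819, -0.15, 0.0621]
tcp_rot: [-90.0, 0.0, 48.6]
force: [0.6, 0.5, 0.5]
width: 0.0233
time: 53.85
tcp_pos: [0.5815, -0.1502, 0.2418]
tcp_rot: [-90.0, 0.0, 48.6]
force: [0.5, -0.0, -1.2]
width: 0.0233
```

```bash
python3 -m inch '[[0,[8,20,10],0],[0,[23,60,10],0],[0,[40,105,10],0],[0,[55,145,10],0],[0,[65,172,10],0],[0,[68.5,180.5,0],0],[0,[68.5,180.5,-20],0],[0,[68.5,180.5,-40],0],[0,[68.5,180.5,-50],0],[0,[68.5,180.5,-50],0],[0,[68.5,180.5,-50],0]]'
```

```text
time: 55.22
tcp_pos: [0.6509, 0.0301, 0.1928]
tcp_rot: [-90.0, -0.0, 48.5]
force: [-0.1, 0.6, -0.7]
width: 0.0234
```

```bash
python3 -m inch '[[0,[-0.7,0.3,-8],0],[0,[-0.7,0.3,-15],0],[0,[-0.7,0.3,-19],0],[0,[-0.7,0.3,-22],0],[0,[-0.7,0.3,-25],0],[0,[-0.7,0.3,-27],0],[0,[-0.7,0.3,-28],0],[0,[-0.7,0.3,-28],0]]'
```

```text
time: 56.22
tcp_pos: [0.6498, 0.0307, 0.1647]
tcp_rot: [-90.0, -0.0, 48.6]
force: [-1.5, -0.4, 3.6]
width: 0.0238
```

```bash
python3 -m inch '[[0,[0,0,-1],0],[0,[0,0,-2],0],[0,[0,0,-3.5],0],[0,[0,0,-5],0],[0,[0,0,-6.5],0],[0,[0,0,-8],0],[0,[0,0,-9],0],[0,[0,0,-10],0],[0,[0,0,-10],0],[0,[0,0,-10],0]]'
```

```text
time: 57.48
tcp_pos: [0.6499, 0.0308, 0.1565]
tcp_rot: [-90.0, -0.0, 48.6]
force: [-6.7, -0.8, 15.1]
width: 0.0238
```

Pressed 8.2 mm; turn clockwise to the stop.

```bash
python3 -m inch '[[0,[0,0,-0.5],-5],[0,[0,0,-1],-12],[0,[0,0,-1],-20],[0,[0,0,-1],-28],[0,[0,0,-1],-36],[0,[0,0,-1],-42],[0,[0,0,-1],-45],[0,[0,0,-1],-46],[0,[0,0,-1],-46],[0,[0,0,-1],-46]]'
python3 -c "
from h import *
s=manip.sense();print(s['tcp_pos'],s['tcp_rot'],s['force'],s['torque'],s['width'])"
```

```text
time: 58.72
tcp_pos: [0.6514, 0.0293, 0.1566]
tcp_rot: [-90.1, -0.2, 2.6]
force: [-5.6, -3.7, 18.2]
width: 0.0233
[0.65142811 0.02933791 0.15658432] [-90.14043815  -0.24700395   2.63844371] [-5.62884275 -3.73699106 18.18758138] [-0.72175262  1.21824765  0.54618015] 0.02329410470356238
```

```bash
python3 -m inch '[[0,[-0.5,0,2],0],[0,[-1,0,4],0.5],[0,[-1,0,6],0.5],[0,[-1,0,8],0.5],[0,[-1,0,9],0.5],[0,[-1,0,9.5],0.5],[0,[-1,0,9.5],0.5]]'
python3 -m inch '[[1,[0,0,0],0],[1,[0,0,0],0],[1,[0,0,0],0],[1,[0,0,0],0],[1,[0,0,30],0],[1,[0,0,70],0],[1,[10,0,100],0],[1,[40,0,110],0],[1,[70,0,110],0],[1,[75,0,110],0],[1,[75,0,110],0],[1,[75,0,110],0]]'
python3 - <<'E'
from h import *
s=manip.sense();print(s['tcp_pos'],s['tcp_rot'])
p=shot('wrist','w13.png');W=cloud(p).reshape(-1,3);W=W[~np.isnan(W[:,0])]
near=np.hypot(W[:,0]-.6485,W[:,1]-.0298)<.065
q=W[near&(W[:,2]>.148)&(W[:,2]<.166)];print('bar',*rect(q),np.median(q[:,2]))
q=W[near&(W[:,2]>.126)&(W[:,2]<.142)];print('plate',*rect(q),np.median(q[:,2]))
q=W[(np.abs(W[:,0]-.65)<.1)&(np.abs(W[:,1]-.03)<.075)&(W[:,2]>.088)&(W[:,2]<.099)];print('body',*rect(q))
E
```

```text
time: 59.6
tcp_pos: [0.6509, 0.0295, 0.1631]
tcp_rot: [-90.1, -0.3, 3.0]
force: [5.6, -2.7, 1.1]
width: 0.0233
time: 61.1
tcp_pos: [0.7229, 0.0308, 0.2726]
tcp_rot: [-90.0, 0.0, 3.1]
force: [0.8, 0.4, 0.5]
width: 0.0918
[0.72293071 0.03079754 0.27261366] [-8.99954209e+01  4.67633422e-02  3.08199912e+00]
bar [650.7  29.1] [77.4 24. ] 3.22 3518 0.15586818414064185
plate [650.4  28.9] [115.  115.5] 39.92 13269 0.1331733865732651
body [648.6  29.6] [112.2 112.7] 3.64 833
```

View pics/w13.png

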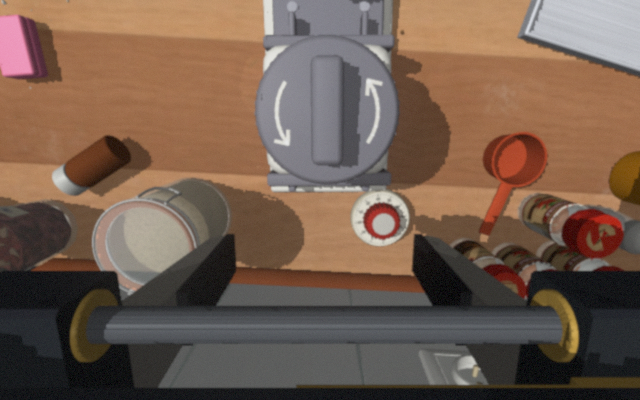

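```bash
python3 -m inch '[[1,[-30,-1,0],0.5],[1,[-80,-3,0],0.5],[1,[-130,-5,0],0.5],[1,[-180,-6,0],0.5],[1,[-203,-7,-10],0.5],[1,[-206.5,-7,-50],0.5],[1,[-206.5,-7,-100],0.5],[1,[-206.5,-7,-150],0.5],[1,[-206.5,-7,-185],0.5],[1,[-206.5,-7,-198],0.5],[1,[-206.5,-7,-199],0.5],[1,[-206.5,-7,-199],0.5],[0,[-206.5,-7,-199],0.5],[0,[-206.5,-7,-199],0.5],[0,[-206.5,-7,-199],0.5],[0,[-206.5,-7,-199],0.5],[0,[-206.5,-7,-199],0.5],[0,[-206.5,-7,-199],0.5],[0,[-206.5,-7,-199],0.5],[0,[-206.5,-7,-199],0.5]]' 60
python3 -m inch '[[0,[-3,-0.2,0],0],[0,[-6,-0.4,0],0],[0,[-10,-0.6,0],0],[0,[-14,-0.9,0],0],[0,[-18,-1.1,0],0],[0,[-22,-1.4,0],0],[0,[-26,-1.6,0],0],[0,[-30,-1.9,0],0],[0,[-34,-2.1,0],0],[0,[-38,-2.4,0],0],[0,[-42,-2.6,0],0],[0,[-45,-2.8,0],0],[0,[-47,-2.9,0],0],[0,[-47,-2.9,0],0],[0,[-47,-2.9,0],0]]'
```

```text
time: 63.65
tcp_pos: [0.5172, 0.0237, 0.0736]
tcp_rot: [-90.0, 0.0, 3.6]
force: [-0.1, 0.4, -0.2]
width: 0.0337
time: 65.53
tcp_pos: [0.474, 0.0211, 0.0737]
tcp_rot: [-90.0, -0.4, 3.6]
force: [13.0, 1.2, -14.9]
width: 0.0334
```

```bash
python3 -m inch '[[0,[-1,-0.1,0],0],[0,[-2,-0.1,0],0],[0,[-3,-0.2,0],0],[0,[-4,-0.2,0],0],[0,[-4,-0.2,0],0]]'
python3 -m inch '[[0,[-1,-0.1,0],0],[0,[-2,-0.1,0],0],[0,[-3,-0.2,0],0],[0,[-3,-0.2,0],0]]'
```

```text
time: 66.15
tcp_pos: [0.4712, 0.021, 0.0737]
tcp_rot: [-89.9, -0.6, 3.6]
force: [15.8, 1.7, -19.3]
width: 0.0337
time: 66.65
tcp_pos: [0.4711, 0.021, 0.0738]
tcp_rot: [-89.9, -0.9, 3.6]
force: [25.0, 1.3, -29.2]
width: 0.0336
```

```bash
python3 -m inch '[[0,[3,0.2,0],0],[0,[6,0.4,0],0],[0,[6,0.4,0],0],[1,[6,0.4,0],0],[1,[6,0.4,0],0],[1,[6,0.4,0],0],[1,[6,0.4,0],0],[1,[6,0.4,30],0],[1,[6,0.4,80],0],[1,[6,0.4,140],0],[1,[6,0.4,190],0],[1,[50,2,190],0],[1,[100,5,190],0],[1,[150,8,190],0],[1,[180,8,190],0],[1,[185,8,190],0],[1,[185,8,190],0],[1,[185,8,190],0]]'
python3 - <<'E'
from h import *
s=manip.sense();print(s['tcp_pos'],s['tcp_rot'])
p=shot('wrist','w14.png');W=cloud(p).reshape(-1,3);W=W[~np.isnan(W[:,0])]
near=np.hypot(W[:,0]-.6485,W[:,1]-.0298)<.065
q=W[near&(W[:,2]>.148)&(W[:,2]<.166)];print('bar',*rect(q),np.median(q[:,2]))
q=W[(np.abs(W[:,0]-.65)<.1)&(np.abs(W[:,1]-.03)<.075)&(W[:,2]>.088)&(W[:,2]<.099)];print('body',*(rect(q) if len(q)>5 else []))
q=W[(np.hypot(W[:,0]-.473,W[:,1]-.02)<.06)&(W[:,2]>.085)&(W[:,2]<.099)];print('handle',*(rect(q) if len(q)>5 else []))
E
```

```text
time: 68.9
tcp_pos: [0.6473, 0.0284, 0.264]
tcp_rot: [-90.0, 0.0, 3.6]
force: [-0.8, 0.4, 0.5]
width: 0.0918
[0.64726252 0.02838605 0.26396479] [-9.00035044e+01  2.20018465e-02  3.57739433e+00]
bar [649.6  29.1] [77.  23.8] 2.93 3089 0.15589290046636467
body [622.7  45.8] [144.2  83.3] 57.17 1302
handle [483.7  21.7] [ 1. 25.] 4.5 46
```

```bash
python3 -m inch '[[1,[2,1,-40],-0.5],[1,[2,1,-80],-0.5],[1,[2,1,-97],-0.5],[1,[2,1,-102],-0.5],[1,[2,1,-102],-0.5],[0,[2,1,-102],-0.5],[0,[2,1,-102],-0.5],[0,[2,1,-102],-0.5],[0,[2,1,-102],-0.5],[0,[2,1,-102],-0.5],[0,[2,1,-102],-0.5],[0,[2,1,-102],-0.5],[0,[2,1,-102],-0.5],[0,[2,1,-102],-0.5],[0,[2,1,-102],-0.5]]' 60
python3 -m inch '[[0,[0,0,2],0],[0,[0,0,5],0],[0,[0,0,10],0],[0,[0,0,20],0],[0,[0,0,20],0],[0,[0,0,20],0]]'
python3 -c "
from h import *
s=manip.sense();print(s['tcp_pos'],s['tcp_rot'],s['force'],s['torque'],s['width'])"
```

```text
time: 70.82
tcp_pos: [0.6503, 0.0294, 0.1616]
tcp_rot: [-90.0, 0.0, 3.1]
force: [-0.3, 0.4, -0.6]
width: 0.0235
time: 71.58
tcp_pos: [0.6503, 0.0294, 0.1818]
tcp_rot: [-90.0, -0.0, 3.1]
force: [-0.6, 0.5, -5.4]
width: 0.0236
[0.6502596  0.02942141 0.18181615] [-8.99970562e+01 -1.69646759e-02  3.07272540e+00] [-0.57469075  0.49739359 -5.40879218] [-0.00431605  0.09749292  0.02002355] 0.02355204339719477
```

```bash
python3 -m inch '[[0,[0,0,30],0],[0,[0,0,60],0],[0,[0,0,90],0],[0,[-8,15,100],-1],[0,[-25,45,100],-3],[0,[-45,85,100],-6],[0,[-65,125,100],-8],[0,[-85,165,100],-10],[0,[-105,205,100],-12],[0,[-128,245,100],-14],[0,[-146,278,100],-16],[0,[-156,298,100],-16],[0,[-159,304,90],-16],[0,[-159,304,60],-16],[0,[-159,304,30],-16],[0,[-159,304,0],-16],[0,[-159,304,-18],-16],[0,[-159,304,-24],-16],[0,[-159,304,-24],-16]]'
```

```text
time: 73.95
tcp_pos: [0.4917, 0.3334, 0.1579]
tcp_rot: [-90.0, -0.0, -13.0]
force: [0.1, 0.4, -5.3]
width: 0.0235
```

```bash
python3 -m inch '[[0,[0,0,-2],0],[0,[0,0,-4],0],[0,[0,0,-6],0],[0,[0,0,-7],0],[0,[0,0,-7.5],0],[0,[0,0,-7.5],0]]'
```

```text
time: 74.7
tcp_pos: [0.4913, 0.3334, 0.1502]
tcp_rot: [-90.0, -0.0, -12.9]
force: [-0.6, -0.1, -6.3]
width: 0.0234
```

```bash
python3 -m inch '[[0,[0,0,-0.7],0],[0,[0,0,-1.4],0],[0,[0,0,-1.8],0],[0,[0,0,-1.8],0]]'
python3 -m inch '[[1,[0,0,0],0],[1,[0,0,0],0],[1,[0,0,0],0],[1,[0,0,0],0],[1,[0,0,30],0],[1,[0,0,80],0],[1,[20,-5,120],0],[1,[60,-20,150],0],[1,[90,-40,150],0],[1,[95,-40,150],0],[1,[95,-40,150],0],[1,[95,-40,150],0]]'
python3 - <<'E'
from h import *
s=manip.sense();print(s['tcp_pos'],s['tcp_rot'])
p=shot('wrist','w15.png');W=cloud(p)
for t in ('cap','tray','jaw'):
  for r in trace(t,p)[:1]:
    q=W[r['region']];q=q[~np.isnan(q[:,0])];top=np.percentile(q[:,2],95);print(t,r['confidence'],top,*rect(q[q[:,2]>top-.008]))
p=shot('scene','s15.png')
a=cv2.imread('pics/s15.png')[60:260,220:420];b=cv2.imread('pics/w15.png')
cv2.imwrite('pics/m15.png',np.hstack([cv2.resize(a,(400,400)),np.vstack([cv2.resize(b,(400,250)),np.zeros((150,400,3),'uint8')])]))
E
```

```text
time: 75.2
tcp_pos: [0.4915, 0.3335, 0.1495]
tcp_rot: [-90.0, -0.0, -12.9]
force: [-2.4, -1.8, 4.9]
width: 0.0239
time: 76.7
tcp_pos: [0.5849, 0.2948, 0.298]
tcp_rot: [-90.0, 0.1, -12.8]
force: [0.1, -0.2, -0.2]
width: 0.092
[0.58487377 0.29476964 0.29803605] [-8.99982706e+01  7.13238432e-02 -1.27949652e+01]
cap 0.74 0.14448254008346428 [491.7 333.3] [23.7 77.5] 77.35 2892
tray 0.71 0.018114231821476694 [492.  334.6] [170.8 170.2] 77.23 2568
jaw 0.81 0.09238719685751842 [470.5  22. ] [26.2 33.1] 2.66 948
```

View pics/m15.png

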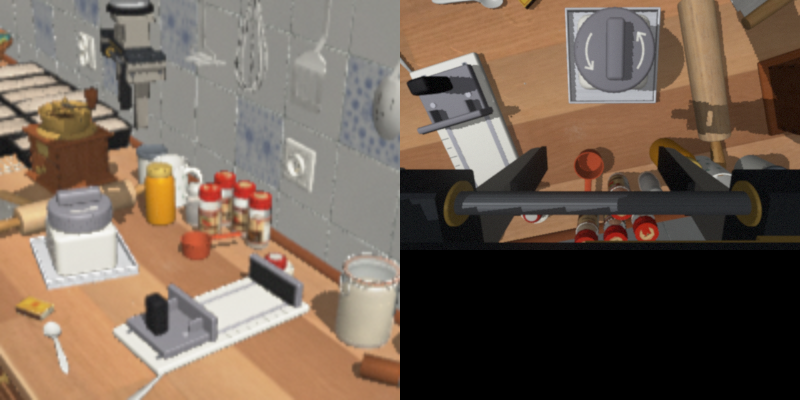

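```bash
python3 -c "
from rig import job_done;print(job_done())"
```

```text
the job is handed in; nothing more can be done
None
```

The job is done and handed in at about 77 s of the 210 s allowed. The locked tub, with the three grey blocks inside, stands upright in its tray. The order asked was followed: tub on the board and clamped, cap off, blocks in, cap locked while still clamped, jaw back, then tub to the tray.

- **Blocks:** there were three. One had been knocked a few centimetres aside, and I found it again before picking it up. A wrist view showed all three stacked below the rim. I left the pink, yellow and green look-alikes where they were.
- **Cap:** after the turn, the bar was back at the height it had when first locked (155.9 mm both times) and within 1 degree of the tub's sides. Lifted by the bar, the cap carried the loaded tub (about 5.4 N).
- **Jaw:** it is fully back against its stop. Force rose to 25 N with no further movement.
- **Final position:** the cap sits within about 1.5 mm of the tray's centre, with its bar in line with the tray. I did not touch the measuring cup or the honey jar.

One small disagreement: the last view put the jaw handle 2 to 3 mm further back than the first one did. That is within the calibration and viewing error, and the stop was felt. The highest force seen in any reading was about 36 N, during clamping.

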